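# Dispense one ball pill and hold it at the code reader

## Task

Press the dispenser's plunger once, right down to its stop, hold it there a moment and let it spring back, so that a single ball pill drops into the tray's pocket. Then take the tray by its handle, draw it straight out from under the spout and carry it, without tipping the pill out of its pocket, to the code reader. Finish there still holding the tray, level and still, with its middle about 10 cm above the reader's window, and leave the other things on the bench where they are.

Things in the scene. Friction and masses are not known exactly. Their poses are not given: they have to be found in the camera images.
- plunger_top (a point): top centre of the plunger head of the pill dispenser: a dark blue mushroom knob 36 mm across and 17 mm high on a steel rod, on top of the white tower, 173 mm above the bench. Pressed straight down from above. Axes as dispenser.
- plunger (a joint): plunger travel in m: 0 up, 0.022 at the stop. A spring pushes back with 2 N at first, 4 N at the stop, and returns it when let go. Past 0.018 to 0.02 the sill before the first pill is below the trough floor: the pill rolls out (takes about 0.4 s, keep it down) while a finger holds the next back; on release that one rolls to the sill, and another stroke would drop it.
- dispenser: ball-pill dispenser, fixed; origin at bench level, +x to its back, -x to its front (robot side), z up. Aluminium base plate 6 mm thick, x -215 to +150 mm, 106 mm wide. White tower 54 x 57 mm round x = +3 mm, 128 mm high, under the plunger; behind it a clear sloping magazine (to 120 mm high, x = 130 mm) with four red-brown ball pills. In front a spout, and below it the tray dock.
- spout (a point): centre of the lower mouth of the clear spout, 52 mm above the bench; axes as the dispenser. The spout (43 mm along x, 39 mm wide, roof at z = 99 mm) overhangs the tray dock: two 10 mm high rails along x, 2 mm clear of the tray each side, open at the front, stop at the back. So draw the tray out along dispenser -x by at least 65 mm before lifting it more than 5 mm.
- tray: light blue tray 200 (x) x 84 (y) mm, 0.14 to 0.23 kg, loose; origin at the centre of its underside, z up. Starts in the dock, axes parallel to the dispenser's, centre at dispenser x = -113 mm, underside at z = 6 mm. Deck 12 mm thick, rim to 16 mm; two flat-floored round pockets 39 mm across, 6 mm deep at x = +68 mm (under the spout) and -68 mm.
- tray_handle (a point): grip point on the tray's upright handle at the tray's centre, 66 mm above the underside. The handle is a plate 46 mm long (along tray x), 12 mm thick (along tray y), its top 80 mm above the underside; pinch it from above across its thickness. Axes as the tray.
- tray_code (a point): centre of the tray's underside, where the printed code is; the point to bring over the reader. Axes as the tray.
- tray_pocket (a point): centre of the floor of the tray pocket that starts under the spout (tray x = +68 mm, 6 mm above the underside).
- pill_1_center (a point): centre of the first ball pill, glossy slippery wax, red-brown, 30 mm across, 14 g, waiting in the tower behind the sill about 77 mm above the bench; once in the pocket its centre is 15 mm above the pocket floor, and it rolls freely inside the pocket.
- pill_2_center (a point): centre of the second, identical ball pill, next in the magazine; it moves up 30 mm to the sill when the plunger comes back up and must stay in the dispenser.
- reader_window (a point): centre of the window on top of the code reader: a dark grey box 96 x 84 mm, 42 mm high, fixed on the bench, with a black glass window 62 x 52 mm on top with a thin red line. It stands to the left or the right of the dispenser. z up.
- swab_box: stainless swab box 71 x 109 mm, 37 mm high, loose, on the side of the dispenser where the reader is not; origin at the centre of its underside. Leave alone.
- dose_cups: stack of clear dose cups, 46 mm across, 50 mm high, loose; origin at the centre of its underside. Leave alone.
- bottle: white tablet bottle with a green band, 38 mm across, 68 mm high, loose; origin at the centre of its underside. Leave alone.
- pill_box: blue four-compartment pill box 47 x 132 mm, 29 mm high, loose; origin at the centre of its underside. Leave alone.

How it is judged:
By the outcome, as a careful person would: the job done as asked, in the order asked, and still so for the second after the job is handed in, while the arm keeps its last pose, push and grip.
It also fails if it takes over 64 s, if anything falls off the work surface, if the arm or the gripper's body presses on something with over 40 N, if the wrist force passes 120 N, or if a joint passes its speed limit or range.

## Robot

A 6-joint arm with a two-finger parallel gripper is mounted at the origin on a cart in front of the work surface, level with it; the furniture and walls round the work are solid. World frame = base frame: x ahead of the robot, y to its left, z up, the work surface at z = 0. Lengths are in m, angles in rad, forces in N, time in s.
With the tool pointing down it reaches from about 0.3 to 0.75 m from the base axis. Payload 8.5 kg.
Tool frame: the origin (TCP) lies at the very end of the fingers, on their centre line; the grasp point (between the pads) lies 19 mm behind it; z points along the fingers, y is the direction in which the jaws open and shut (so a half turn about z gives the same grasp; the last joint's range is limited). The gripper opens to 88 mm and grips with 3 to 60 N. Pads are 18 mm wide; open, the fingers measure 123 mm over their backs; the gripper's body (75 mm by 187 mm) begins 45 mm behind the grasp point.
Start: joints at [-1.463, 0.381, 1.297, -0, 1.464, -0.215], TCP at [0.174, -0.522, 0.239] pointing down, gripper open.
Joint ranges: [-3.11, 3.11], [-0.89, 2.33], [0.22, 2.48], [-1.42, 4.56], [0.17, 2.85], [-2.88, 2.88]. Speed limits (rad/s): [2.39, 2.39, 3.14, 3.14, 3.14, 3.14].

## Interface

Orientations are given as a unit quaternion [x, y, z, w].
In Python, from bench import * gives the robot as it stands.
- The arm moves only by the tool apply_moves, never from a script. Its argument "deltas" is a list of rows, each a list of 3 entries, a list of its own where there are three numbers: the gripper command: -1 is shut, 1 is fully open, values between are in proportion, then the shift along the tool's x, y, z as a fraction of full scale, then the turn about the tool's z as a fraction of full scale. A call has 1 to 5 rows; each row is the pose to reach, as a shift and turn from the pose commanded when the call began, along the tool's axes at that moment; what a row does not reach only later rows make up. Full scale, the value 1, is 0.1 m for a shift and 0.5 rad for a turn. A row lasts 1/12 s, in which the tool goes at most 41.7 mm and 7.16 degrees, less where a joint would pass 70% of its speed; a pose out of reach is approached as far as the arm can. A call with a number of a shift or a turn outside -1 to 1 is refused whole. A call with a gripper value outside its range is refused whole. The fingers move at their own pace and stop on an object; "force" is the grip in N (left out, the last holds). Time passes only in rows, so rows that repeat a pose let the fingers close. It gives the time, the measured TCP pose, the force and the opening at its end, in the units of the state.
- get_state(): the state, without advancing time (a new reading comes with each control period).
- capture(name): name is "scene" or "top"; returns a dict with "image" (480x640x3 uint8, blue, green, red), "z_map" (480x640 float32, m along the optical axis (not along the pixel's ray), 0 where there is no reading), "camera_matrix" (3x3 intrinsics, pixels), "pose" (4x4, takes a point from camera to world coordinates). Camera axes: x right, y up, looking along -z (the intrinsics and any distortion apply to the point x, -y, -z); pixel columns grow to the right and rows downward; lengths in m; the calibration is good to about 2 mm. A picture is of the moment at which its call begins.
- sign_off(): hands the job in, once; it reports no verdict.
The state is a dict: "time_s": time; "joints": joint angles; "joint_velocities": joint speeds; "joint_efforts": joint torques, N m; "eef_pos": TCP position; "ee_rot": TCP orientation; "ft_force": force on the tool from outside, world axes, zero at the start; "ft_torque": the same for the moment, N m; "opening": finger opening in m.
Only numpy, scipy, OpenCV 4.12 (cv2) and the standard library are available. Lean on these libraries where they do the work, as an engineer would, in place of code of your own. Each camera call takes 0.05 s, during which the arm holds its last target. There are 200 camera calls.

## Working session

There is one attempt and no reset: what is moved stays moved. The work goes in short steps, Python scripts to look and compute and a tool call to move; the robot and the scene stay as the last step left them, time stands still between calls to the robot, and variables do not carry over. Pictures are saved under pics/ and viewed, about 8 in all and at most 12, crops included, and the job is handed in when it is done.

Besides the shell and the picture viewer there is one more tool, called after "Emit:" in YAML: its name, and indented under it one key for each argument. apply_moves: Moves the arm, as the interface text tells. Its arguments: {"type":"object","properties":{"deltas":{"type":"array","items":{"type":"array"}},"force":{"type":"number"}},"required":["deltas"]}

```bash
mkdir -p pics; cat > h.py <<'E'
from bench import *
import numpy as np, cv2
def cap(n,f=None):
    c=capture(n)
    if f: cv2.imwrite('pics/'+f,c['image'])
    return c
def world(c):
    K=c['camera_matrix'];z=c['z_map'];v,u=np.mgrid[:480,:640]
    x=(u-K[0,2])/K[0,0]*z;y=(v-K[1,2])/K[1,1]*z
    P=np.stack([x,-y,-z,np.ones_like(z)],-1)@c['pose'].T
    P=P[...,:3]; P[z==0]=np.nan
    return P
E
python3 - <<'E'
from h import *
s=get_state();print(s['time_s'],s['eef_pos'],s['ee_rot'],s['opening'],s['ft_force'])
for n in('top','scene'):
    c=cap(n,n+'0.png');np.savez(n+'0.npz',P=world(c),im=c['image']);print(c['pose'].round(3),c['camera_matrix'])
E
```

```text
0.0 [ 0.17441685 -0.52132403  0.23814035] [ 9.87006061e-01  1.60681394e-01  2.14917461e-05 -7.24948776e-04] 0.08799493853746089 [-1.03864386 -0.42611738  1.22766842]
[[ 0.012  0.997 -0.078  0.557]
 [-1.     0.013  0.007 -0.05 ]
 [ 0.008  0.078  0.997  0.965]
 [ 0.     0.     0.     1.   ]] [[465.12562516   0.         311.27387263]
 [  0.         465.12562516 235.33843425]
 [  0.           0.           1.        ]]
[[-0.679  0.549 -0.488  0.182]
 [-0.734 -0.516  0.441  0.358]
 [-0.01   0.658  0.753  0.781]
 [ 0.     0.     0.     1.   ]] [[437.10421725   0.         313.70489987]
 [  0.         437.10421725 238.09264702]
 [  0.           0.           1.        ]]
```

View pics/top0.png

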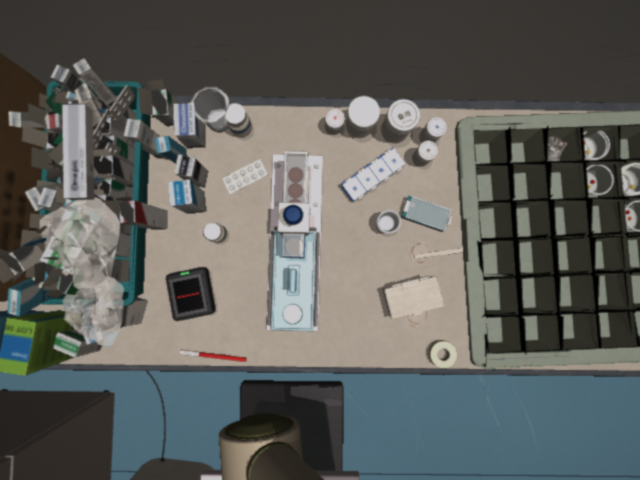

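View pics/scene0.png

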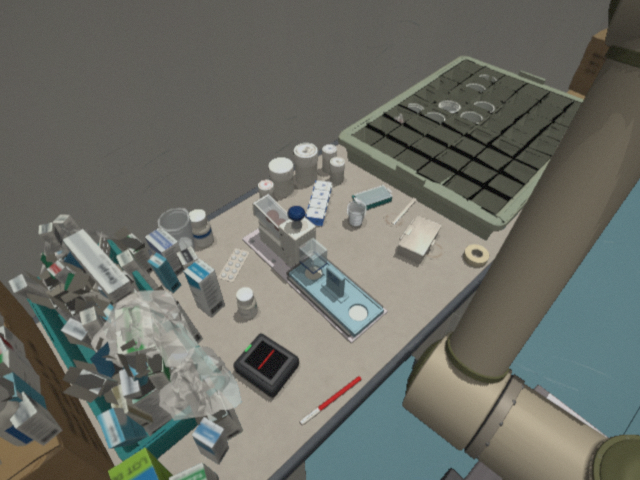

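The top view shows the plunger at (292,214), the tray handle at (291,279), the reader at (189,293) to the robot's left, and the bottle at (214,232). Next I measure these.

```bash
python3 - <<'E'
from h import *
d=np.load('top0.npz');P=d['P'];im=d['im']
hsv=cv2.cvtColor(im,cv2.COLOR_BGR2HSV);v,u=np.mgrid[:480,:640]
def st(n,m):
    q=P[m];q=q[~np.isnan(q[:,0])]
    print(n,len(q),'med',np.median(q,0).round(4),'mid',((q.min(0)+q.max(0))/2).round(4),'ext',np.ptp(q,axis=0).round(3))
def box(u0,u1,v0,v1):return (u>=u0)&(u<=u1)&(v>=v0)&(v<=v1)
z=P[...,2]
st('knob',box(275,310,200,230)&(z>.16))
hm=box(275,310,255,300)&(z>.075)&(z<.1); st('handle',hm)
st('towertop',box(270,315,195,235)&(z>.12)&(z<.14))
rm=box(160,220,260,325)&(z>.034)&(z<.05);st('reader',rm)
red=box(170,210,280,310)&(im[...,2]>150)&(im[...,1]<90);st('redline',red)
def rect(n,m):
    q=P[m][:,:2];q=q[~np.isnan(q[:,0])];r=cv2.minAreaRect((q*1000).astype(np.float32));print(n,r)
rect('reader',rm);rect('handle',hm)
tm=box(262,325,225,332)&(hsv[...,0]>85)&(hsv[...,0]<115)&(hsv[...,1]>50)&(z>.01)&(z<.03)
st('tray',tm);rect('tray',tm)
bm=box(200,228,218,246)&(z>.05);st('bottle',bm)
for k in(20,60,120):
  pass
print('tall things y -.1..0.4, x .2...5:', np.nanmax(np.where(box(120,265,240,345),z,np.nan)))
s=np.load('scene0.npz');Q=s['P'];zq=Q[...,2]
for n,m in(('knob',box(285,308,203,225)&(zq>.165)),('handle',box(320,350,265,300)&(zq>.08)&(zq<.1)),('reader',box(230,300,330,400)&(zq>.036)&(zq<.05))):
  q=Q[m];print('scene',n,len(q),np.median(q,0).round(4),((q.min(0)+q.max(0))/2).round(4))
E
```

```text
knob 329 med [ 0.654  -0.023   0.1714] mid [ 0.6552 -0.023   0.1689] ext [0.033 0.035 0.014]
handle 192 med [ 0.5449 -0.0205  0.0853] mid [ 0.5533 -0.0217  0.0879] ext [0.07  0.038 0.024]
towertop 597 med [ 0.6477 -0.0269  0.1274] mid [ 0.6552 -0.0226  0.1257] ext [0.054 0.057 0.011]
reader 1672 med [0.5102 0.1844 0.0408] mid [0.5114 0.1852 0.0402] ext [0.101 0.093 0.012]
  return _methods._mean(a, axis=axis, dtype=dtype,
  ret = um.true_divide(
Traceback (most recent call last):
ValueError: zero-size array to reduction operation minimum which has no identity
```

```bash
python3 - <<'E' 2>&1 | grep -v Warn
from h import *
d=np.load('top0.npz');P=d['P'];im=d['im']
hsv=cv2.cvtColor(im,cv2.COLOR_BGR2HSV);v,u=np.mgrid[:480,:640]
def box(u0,u1,v0,v1):return (u>=u0)&(u<=u1)&(v>=v0)&(v<=v1)
def st(n,P,m):
    q=P[m];q=q[~np.isnan(q[:,0])]
    if len(q)<4:print(n,len(q));return
    r=cv2.minAreaRect((q[:,:2]*1000).astype(np.float32))
    print(n,len(q),'med',np.median(q,0).round(4),'mid',((q.min(0)+q.max(0))/2).round(4),'rect',np.round(r[0],1),np.round(r[1],1),round(r[2],1))
z=P[...,2]
st('handle',P,box(270,315,264,300)&(z>.078)&(z<.1))
st('reader',P,box(160,220,260,325)&(z>.034)&(z<.05))
st('red',P,box(170,210,280,310)&(hsv[...,1]>150)&(im[...,2]>80)&((hsv[...,0]<8)|(hsv[...,0]>172)))
st('tray',P,box(262,325,262,332)&(hsv[...,0]>80)&(hsv[...,0]<115)&(hsv[...,1]>40)&(z>.012)&(z<.03))
st('knob',P,box(275,310,200,230)&(z>.165))
st('bottle',P,box(200,228,218,246)&(z>.05))
st('towertop',P,box(270,315,195,235)&(z>.12)&(z<.14))
st('plate',P,box(262,325,150,335)&(z>.003)&(z<.03))
Q=np.load('scene0.npz')['P'];zq=Q[...,2]
for n,m in(('knob',box(280,312,203,225)&(zq>.167)),('handle',box(320,350,265,300)&(zq>.08)&(zq<.1)),('reader',box(230,300,330,400)&(zq>.036)&(zq<.05))): st('S'+n,Q,m)
E
```

```text
handle 152 med [ 0.5393 -0.0205  0.0848] mid [ 0.5402 -0.0209  0.0839] rect [540.3 -20.6] [12.5 43.5] 88.0
reader 1672 med [0.5102 0.1844 0.0408] mid [0.5114 0.1852 0.0402] rect [510.7 185.2] [91.5 80.7] 12.1
red 37 med [0.5086 0.1853 0.042 ] mid [0.5094 0.1867 0.0423] rect [508.4 186.7] [ 3.8 42.5] 12.5
tray 178 med [ 0.5377 -0.0077  0.02  ] mid [ 0.5039 -0.0197  0.0206] rect [503.6 -19.5] [ 80.5 120.6] 89.1
knob 323 med [ 0.6547 -0.0231  0.1714] mid [ 0.6552 -0.023   0.1705] rect [655.2 -23. ] [34.5 33.4] 89.7
bottle 254 med [0.6332 0.1351 0.0669] mid [0.6329 0.1361 0.0621] rect [632.9 136.1] [32.3 32.2] 0.1
towertop 597 med [ 0.6477 -0.0269  0.1274] mid [ 0.6552 -0.0226  0.1257] rect [655.  -22.7] [53.4 56.5] 1.0
plate 6037 med [ 0.5642 -0.0258  0.0155] mid [ 0.6224 -0.0184  0.0156] rect [621.6 -19.4] [379.8 130.5] 1.2
Sknob 179 med [ 0.6506 -0.0188  0.1725] mid [ 0.6515 -0.0202  0.1716] rect [651.6 -19.7] [33.2 30.6] 82.5
Shandle 132 med [ 0.536  -0.0173  0.0854] mid [ 0.5378 -0.0189  0.0847] rect [537.8 -18.9] [13.7 45.4] 89.3
Sreader 1710 med [0.5044 0.1893 0.042 ] mid [0.5079 0.1887 0.0414] rect [507.7 187.6] [90.8 78.8] 11.5
```

Emit:
apply_moves:
  deltas:
    - [-1,[0,0,0],0.25]
    - [-1,[0,0,0],0.5]
    - [-1,[0,0,0],0.686]
    - [-1,[0,0,0],0.686]
  force: 30

```text
time_s: 0.43
eef_pos: [0.1745, -0.5214, 0.2384]
ee_rot: [1.0, -0.012, -0.0, -0.0]
ft_force: [0.2, 0.1, 0.0]
opening: 0.0637
```

Emit:
apply_moves:
  deltas:
    - [-1,[0.33,-0.33,0],0]
    - [-1,[0.66,-0.66,0],0]
    - [-1,[1,-1,0],0]
    - [-1,[1,-1,0],0]

```text
time_s: 0.77
eef_pos: [0.2788, -0.4203, 0.2388]
ee_rot: [1.0, -0.007, 0.0, -0.001]
ft_force: [0.6, -0.9, 1.4]
opening: 0.0369
```

Emit:
apply_moves:
  deltas:
    - [-1,[0.31,-0.33,0],0]
    - [-1,[0.62,-0.66,0],0]
    - [-1,[0.94,-1,0],0]
    - [-1,[0.94,-1,0],0]

```text
time_s: 1.1
eef_pos: [0.3749, -0.3218, 0.2388]
ee_rot: [1.0, -0.007, 0.0, -0.001]
ft_force: [0.5, -0.4, -0.3]
opening: 0.0102
```

Emit:
apply_moves:
  deltas:
    - [-1,[0.31,-0.33,0],0]
    - [-1,[0.62,-0.66,0],0]
    - [-1,[0.94,-1,0],0]
    - [-1,[0.94,-1,0],0]

```text
time_s: 1.43
eef_pos: [0.4709, -0.2238, 0.2386]
ee_rot: [1.0, -0.007, 0.0, -0.001]
ft_force: [-0.2, 0.6, -0.2]
opening: 0.0005
```

Emit:
apply_moves:
  deltas:
    - [-1,[0.31,-0.33,0],0]
    - [-1,[0.62,-0.66,0],0]
    - [-1,[0.94,-1,0],0]
    - [-1,[0.94,-1,0],0]

```text
time_s: 1.77
eef_pos: [0.5668, -0.1259, 0.2382]
ee_rot: [1.0, -0.007, 0.0, -0.001]
ft_force: [-0.8, 0.2, -0.0]
opening: 0.0002
```

Emit:
apply_moves:
  deltas:
    - [-1,[0.25,-0.25,0],0]
    - [-1,[0.5,-0.5,0],0]
    - [-1,[0.75,-0.75,0],0]
    - [-1,[0.75,-0.9,0],0]
    - [-1,[0.75,-0.9,0],0]

```text
time_s: 2.18
eef_pos: [0.6414, -0.0387, 0.2379]
ee_rot: [1.0, -0.008, -0.001, -0.0]
ft_force: [-1.2, -0.6, 1.0]
opening: 0.0004
```

Emit:
apply_moves:
  deltas:
    - [-1,[0.12,-0.17,0],0]
    - [-1,[0.12,-0.17,0.2],0]
    - [-1,[0.12,-0.17,0.35],0]
    - [-1,[0.12,-0.17,0.48],0]
    - [-1,[0.12,-0.17,0.48],0]

```text
time_s: 2.6
eef_pos: [0.6517, -0.0256, 0.1882]
ee_rot: [1.0, -0.01, -0.003, -0.0]
ft_force: [-0.4, -0.0, -0.3]
opening: 0.0002
```

```bash
python3 - <<'E'
from h import *
a=cap('scene');b=cap('top');s=get_state();print(s['eef_pos'],s['ft_force'],s['ee_rot'])
A=cv2.resize(a['image'][130:330,210:410],(400,400),interpolation=3);B=cv2.resize(b['image'][150:350,190:390],(400,400),interpolation=3)
cv2.imwrite('pics/c1.png',np.hstack([A,B]))
E
```

```text
[ 0.65305946 -0.02542638  0.19123617] [-0.30512607 -0.17367327  0.75744466] [ 9.99946882e-01 -1.03049147e-02 -1.72521656e-04  1.14127893e-04]
```

View pics/c1.png

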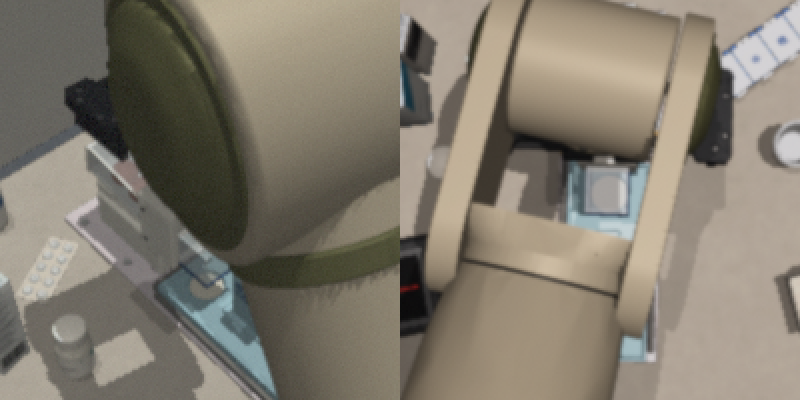

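The arm hides the knob in both views, so I press on the measured position, which is a few mm off at most against an 18 mm radius. Empty pocket is visible under the spout.

Emit:
apply_moves:
  deltas:
    - [-1,[0,-0.03,0.1],0]
    - [-1,[0,-0.03,0.2],0]
    - [-1,[0,-0.03,0.3],0]
    - [-1,[0,-0.03,0.38],0]
    - [-1,[0,-0.03,0.38],0]

```text
time_s: 3.12
eef_pos: [0.6539, -0.0213, 0.1521]
ee_rot: [1.0, -0.01, 0.0, 0.0]
ft_force: [1.0, -1.0, 3.1]
opening: 0.0003
```

Emit:
apply_moves:
  deltas:
    - [-1,[0,0,0.02],0]
    - [-1,[0,0,0.04],0]
    - [-1,[0,0,0.04],0]

```text
time_s: 3.37
eef_pos: [0.6541, -0.0213, 0.1513]
ee_rot: [1.0, -0.01, 0.002, 0.001]
ft_force: [-1.8, -0.1, 17.7]
opening: 0.0005
```

Force rose to 17.7 N, so the plunger is at its stop. I hold it there, then release straight up.

Emit:
apply_moves:
  deltas:
    - [-1,[0,0,0],0]
    - [-1,[0,0,0],0]
    - [-1,[0,0,0],0]
    - [-1,[0,0,0],0]
    - [-1,[0,0,0],0]

```text
time_s: 3.78
eef_pos: [0.6541, -0.0213, 0.1513]
ee_rot: [1.0, -0.01, 0.002, 0.001]
ft_force: [-4.0, 0.2, 17.8]
opening: 0.0005
```

Emit:
apply_moves:
  deltas:
    - [-1,[0,0,0],0]
    - [-1,[0,0,0],0]
    - [-1,[0,0,0],0]
    - [-1,[0,0,0],0]
    - [-1,[0,0,0],0]

```text
time_s: 4.2
eef_pos: [0.6541, -0.0213, 0.1513]
ee_rot: [1.0, -0.01, 0.002, 0.001]
ft_force: [-4.1, 0.1, 17.4]
opening: 0.0003
```

```bash
python3 - <<'E'
from h import *
b=cap('top');a=cap('scene');s=get_state();print(s['eef_pos'],s['ft_force'])
A=cv2.resize(a['image'][230:310,260:340],(400,400),interpolation=3);B=cv2.resize(b['image'][210:290,250:330],(400,400),interpolation=3)
cv2.imwrite('pics/c2.png',np.hstack([A,B]))
E
```

```text
[ 0.65410221 -0.0213253   0.15128247] [-3.74626778  0.17968548 17.22915964]
```

View pics/c2.png

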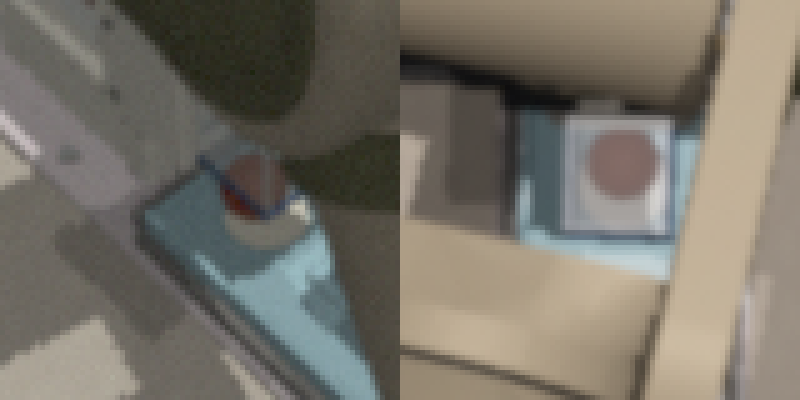

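The red-brown pill sits in the pocket: right crop about (620,162), left crop (255,185). I now release upwards.

Emit:
apply_moves:
  deltas:
    - [-1,[0,0,-0.15],0]
    - [-1,[0,0,-0.4],0]
    - [-1,[0,0,-0.65],0]
    - [-1,[0,0,-0.8],0]
    - [-1,[0,0,-0.8],0]

```text
time_s: 4.72
eef_pos: [0.6544, -0.0213, 0.2316]
ee_rot: [1.0, -0.01, 0.002, 0.001]
ft_force: [0.1, 0.4, 0.5]
opening: 0.0003
```

Emit:
apply_moves:
  deltas:
    - [0.3,[-0.25,0,0],0]
    - [0.3,[-0.5,0,0],0]
    - [0.3,[-0.75,0,0],0]
    - [0.3,[-1,0,0],0]
    - [0.3,[-1,0,0],0]

```text
time_s: 5.13
eef_pos: [0.5498, -0.0185, 0.2274]
ee_rot: [1.0, -0.01, -0.002, -0.0]
ft_force: [-0.4, 0.4, 0.1]
opening: 0.0316
```

Emit:
apply_moves:
  deltas:
    - [0.3,[-0.14,0,0],0]
    - [0.3,[-0.14,0,0],0]
    - [0.3,[-0.14,0,0],0]
    - [0.3,[-0.14,0,0],0]
    - [0.3,[-0.14,0,0],0]

```text
time_s: 5.55
eef_pos: [0.5404, -0.0189, 0.2282]
ee_rot: [1.0, -0.01, -0.0, -0.0]
ft_force: [-0.2, 1.0, 0.1]
opening: 0.0575
```

```bash
python3 - <<'E'
from h import *
b=cap('top');a=cap('scene');s=get_state();print(s['eef_pos'],s['ft_force'],s['ee_rot'],s['opening'])
A=cv2.resize(a['image'][180:340,240:400],(400,400),interpolation=3);B=cv2.resize(b['image'][180:340,210:370],(400,400),interpolation=3)
cv2.imwrite('pics/c3.png',np.hstack([A,B]))
E
```

```text
[ 0.54019549 -0.01889449  0.22834424] [ 0.0853118  -0.04091097  0.65507356] [ 9.99949517e-01 -1.00461020e-02 -1.91387865e-04 -5.09868892e-05] 0.05725198368111635
```

View pics/c3.png

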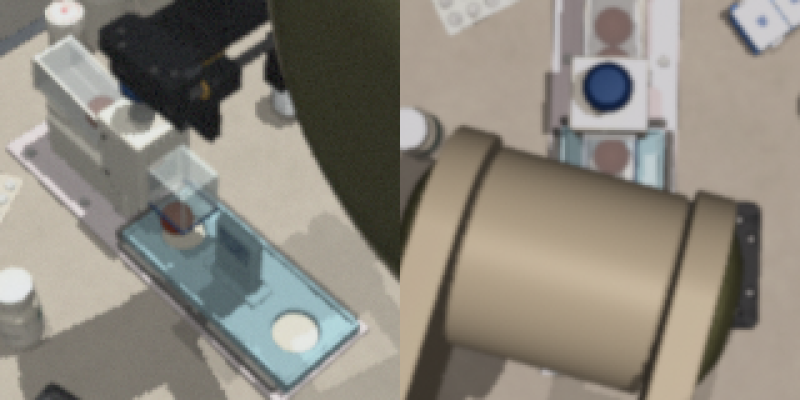

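The knob is back up, one pill is in the pocket (left crop (178,218)) and the tray is in place. I descend on the handle.

Emit:
apply_moves:
  deltas:
    - [0.3,[0,0.01,0.3],0]
    - [0.3,[0,0.01,0.6],0]
    - [0.3,[0,0.01,0.9],0]
    - [0.3,[0,0.01,0.95],0]
    - [0.3,[0,0.01,0.95],0]

```text
time_s: 6.07
eef_pos: [0.5393, -0.0197, 0.1325]
ee_rot: [1.0, -0.01, -0.002, -0.0]
ft_force: [0.2, -0.5, 0.3]
opening: 0.0574
```

Emit:
apply_moves:
  deltas:
    - [0.3,[0,0,0.2],0]
    - [0.3,[0,0,0.4],0]
    - [0.3,[0,0,0.6],0]
    - [0.3,[0,0,0.77],0]
    - [0.3,[0,0,0.77],0]

```text
time_s: 6.48
eef_pos: [0.5396, -0.0198, 0.0559]
ee_rot: [1.0, -0.01, -0.001, -0.0]
ft_force: [-1.0, 0.8, -0.1]
opening: 0.0575
```

```bash
python3 - <<'E'
from h import *
a=cap('scene');s=get_state();print(s['eef_pos'],s['ft_force'],s['ee_rot'],s['opening'])
cv2.imwrite('pics/c4.png',cv2.resize(a['image'][200:350,240:440],(800,600),interpolation=3))
E
```

```text
[ 0.54022903 -0.0199843   0.057411  ] [ 0.47094773 -0.38912194  0.91288821] [ 9.99949075e-01 -1.00918916e-02  3.03690821e-05 -2.15792836e-06] 0.05724724420953083
```

View pics/c4.png

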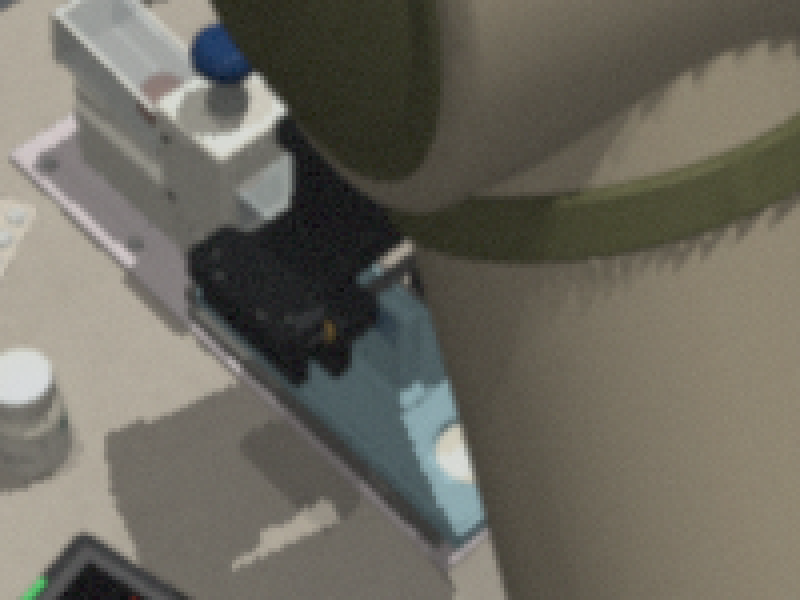

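The fingers straddle the handle clear of the spout. I lower 4 mm and grip.

Emit:
apply_moves:
  deltas:
    - [0.3,[0,0,0.04],0]
    - [-0.3,[0,0,0.04],0]
    - [-0.6,[0,0,0.04],0]
    - [-1,[0,0,0.04],0]
    - [-1,[0,0,0.04],0]
  force: 35

```text
time_s: 6.95
eef_pos: [0.54, -0.0199, 0.0534]
ee_rot: [1.0, -0.01, 0.001, 0.0]
ft_force: [0.8, 0.5, -0.4]
opening: 0.0326
```

Emit:
apply_moves:
  deltas:
    - [-1,[0,0,0],0]
    - [-1,[0,0,0],0]
    - [-1,[0,0,0],0]
    - [-1,[0,0,0],0]
    - [-1,[0,0,0],0]

```text
time_s: 7.37
eef_pos: [0.5397, -0.0199, 0.0529]
ee_rot: [1.0, -0.01, 0.0, 0.0]
ft_force: [-0.3, -0.6, 1.5]
opening: 0.0118
```

Emit:
apply_moves:
  deltas:
    - [-1,[0,0,0],0]
    - [-1,[0,0,-0.01],0]
    - [-1,[0,0,-0.02],0]
    - [-1,[0,0,-0.025],0]
    - [-1,[0,0,-0.025],0]

```text
time_s: 7.78
eef_pos: [0.5396, -0.0198, 0.0553]
ee_rot: [1.0, -0.01, -0.0, -0.0]
ft_force: [-0.8, 0.4, -1.7]
opening: 0.0118
```

```bash
python3 - <<'E'
from h import *
P=np.load('top0.npz')['P']
for y0 in np.arange(.2,.5,.04):
    print(round(y0,2),[round(float(np.nanmax(np.r_[P[(P[...,0]>x)&(P[...,0]<x+.08)&(P[...,1]>y0)&(P[...,1]<y0+.04)][:,2],0])),3) for x in(.3,.38,.46,.54,.62,.7)])
E
```

```text
0.2 [0.004, 0.033, 0.046, 0.043, 0.128, 0.129]
0.24 [0.005, 0.172, 0.195, 0.212, 0.206, 0.111]
0.28 [0.004, 0.19, 0.211, 0.243, 0.243, 0.24]
0.32 [0.004, 0.188, 0.229, 0.244, 0.237, 0.239]
0.36 [0.003, 0.099, 0.232, 0.24, 0.228, 0.217]
0.4 [0.166, 0.169, 0.228, 0.244, 0.208, 0.213]
0.44 [0.005, 0.169, 0.193, 0.185, 0.193, 0.206]
0.48 [0.0, 0.138, 0.14, 0.0, 0.0, 0.0]
```

Emit:
apply_moves:
  deltas:
    - [-1,[-0.03,0,0],0]
    - [-1,[-0.09,0,0],0]
    - [-1,[-0.17,0,0],0]
    - [-1,[-0.25,0,0],0]
    - [-1,[-0.33,0,0],0]

```text
time_s: 8.2
eef_pos: [0.5055, -0.0191, 0.0552]
ee_rot: [1.0, -0.01, -0.0, -0.0]
ft_force: [0.3, -0.4, -0.9]
opening: 0.0116
```

Emit:
apply_moves:
  deltas:
    - [-1,[-0.08,0,0],0]
    - [-1,[-0.16,0,0],0]
    - [-1,[-0.24,0,0],0]
    - [-1,[-0.32,0,0],0]
    - [-1,[-0.4,0,0],0]

```text
time_s: 8.62
eef_pos: [0.4659, -0.0184, 0.0553]
ee_rot: [1.0, -0.01, 0.0, 0.0]
ft_force: [0.3, -0.6, -0.6]
opening: 0.0117
```

Emit:
apply_moves:
  deltas:
    - [-1,[-0.08,0,0],0]
    - [-1,[-0.16,0,0],0]
    - [-1,[-0.22,0,0],0]
    - [-1,[-0.26,0,0],0]
    - [-1,[-0.28,0,0],0]

```text
time_s: 9.03
eef_pos: [0.4382, -0.0178, 0.0553]
ee_rot: [1.0, -0.01, -0.0, -0.0]
ft_force: [-0.5, 0.2, -1.8]
opening: 0.0118
```

```bash
python3 - <<'E'
from h import *
b=cap('top');a=cap('scene');s=get_state();print(s['eef_pos'],s['ft_force'],s['ee_rot'],s['opening'])
A=cv2.resize(a['image'][190:390,230:430],(400,400),interpolation=3);B=cv2.resize(b['image'][190:390,190:390],(400,400),interpolation=3)
cv2.imwrite('pics/c5.png',np.hstack([A,B]))
P=np.load('top0.npz')['P']
for x in np.arange(.38,.66,.04):
    m=(P[...,0]>x)&(P[...,0]<x+.04)&(P[...,1]>.15)
    print(round(x,2),[round(float(P[m&(P[...,2]>h)][:,1].min()),3) for h in(.06,.1,.13,.18)])
E
```

```text
[ 0.43860934 -0.01784419  0.05531627] [ 1.3757882  -0.68072045 -1.61975512] [ 9.99948440e-01 -1.01543161e-02  8.09197751e-05  1.89854505e-05] 0.011747810327289656Traceback (most recent call last):
  File "<stdin>", line 8, in <module>
    return umr_minimum(a, axis, None, out, keepdims, initial, where)
ValueError: zero-size array to reduction operation minimum which has no identity
```

View pics/c5.png

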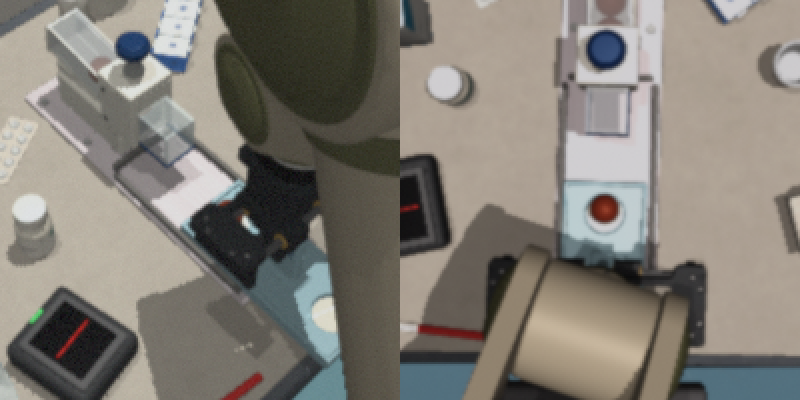

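The tray is fully clear of the spout, with the pill in its pocket at right crop (604,209). I lift, then traverse gently.

Emit:
apply_moves:
  deltas:
    - [-1,[0,0,-0.03],0]
    - [-1,[0,0,-0.09],0]
    - [-1,[0,0,-0.18],0]
    - [-1,[0,0,-0.28],0]
    - [-1,[0,0,-0.38],0]

```text
time_s: 9.55
eef_pos: [0.439, -0.0178, 0.0941]
ee_rot: [1.0, -0.01, 0.0, 0.0]
ft_force: [-0.0, -0.1, -2.3]
opening: 0.0116
```

Emit:
apply_moves:
  deltas:
    - [-1,[0,0,-0.1],0]
    - [-1,[0,0,-0.2],0]
    - [-1,[0,0,-0.3],0]
    - [-1,[0,0,-0.4],0]
    - [-1,[0,0,-0.5],0]

```text
time_s: 9.97
eef_pos: [0.4388, -0.0178, 0.1443]
ee_rot: [1.0, -0.01, 0.0, 0.0]
ft_force: [-0.0, 0.7, -2.0]
opening: 0.0117
```

Emit:
apply_moves:
  deltas:
    - [-1,[0,0,-0.1],0]
    - [-1,[0,0,-0.2],0]
    - [-1,[0,0,-0.3],0]
    - [-1,[0,0,-0.38],0]
    - [-1,[0,0,-0.43],0]

```text
time_s: 10.38
eef_pos: [0.439, -0.0179, 0.1874]
ee_rot: [1.0, -0.01, 0.001, 0.0]
ft_force: [-0.8, -0.5, -1.4]
opening: 0.012
```

```bash
python3 - <<'E'
from h import *
s=get_state();print(s['eef_pos'],s['ft_force'],s['ee_rot'],s['opening'])
P=np.load('top0.npz')['P']
for x in np.arange(.38,.66,.04):
    m=(P[...,0]>x)&(P[...,0]<x+.04)&(P[...,1]>.15)
    print(round(x,2),[round(float(np.r_[P[m&(P[...,2]>h)][:,1],9].min()),3) for h in(.06,.1,.13,.18)])
E
```

```text
[ 0.43898441 -0.01786309  0.18743725] [-0.84861807 -0.46587854 -1.39849469] [ 9.99949139e-01 -1.00571151e-02  7.24314824e-04  2.22560539e-04] 0.01195322646105296
0.38 [0.363, 0.414, 0.414, 9.0]
0.42 [0.268, 0.268, 0.268, 0.284]
0.46 [0.263, 0.263, 0.263, 0.27]
0.5 [0.263, 0.263, 0.263, 0.27]
0.54 [0.266, 0.266, 0.27, 0.27]
0.58 [0.265, 0.265, 0.265, 0.265]
0.62 [0.15, 0.249, 0.253, 0.263]
0.66 [0.162, 0.162, 0.254, 0.285]
```

Emit:
apply_moves:
  deltas:
    - [-1,[0.01,-0.03,0],0]
    - [-1,[0.03,-0.1,0],0]
    - [-1,[0.06,-0.2,-0.01],0]
    - [-1,[0.095,-0.31,-0.015],0]
    - [-1,[0.13,-0.42,-0.015],0]

```text
time_s: 10.8
eef_pos: [0.4527, 0.0252, 0.1874]
ee_rot: [1.0, -0.01, -0.0, -0.0]
ft_force: [0.3, -1.2, -2.7]
opening: 0.0114
```

Emit:
apply_moves:
  deltas:
    - [-1,[0.036,-0.11,0],0]
    - [-1,[0.072,-0.22,0],0]
    - [-1,[0.108,-0.33,0],0]
    - [-1,[0.144,-0.44,0],0]
    - [-1,[0.18,-0.55,0],0]

```text
time_s: 11.22
eef_pos: [0.4718, 0.08, 0.1874]
ee_rot: [1.0, -0.01, -0.0, -0.0]
ft_force: [0.2, -0.2, -1.5]
opening: 0.0118
```

Emit:
apply_moves:
  deltas:
    - [-1,[0.036,-0.11,0],0]
    - [-1,[0.072,-0.22,0],0]
    - [-1,[0.108,-0.33,0],0]
    - [-1,[0.144,-0.44,0],0]
    - [-1,[0.18,-0.55,0],0]

```text
time_s: 11.63
eef_pos: [0.4911, 0.1343, 0.1877]
ee_rot: [1.0, -0.01, -0.0, -0.0]
ft_force: [0.5, 0.0, -0.7]
opening: 0.0117
```

Emit:
apply_moves:
  deltas:
    - [-1,[0.036,-0.11,0],0]
    - [-1,[0.072,-0.22,0],0]
    - [-1,[0.105,-0.32,0],0]
    - [-1,[0.13,-0.4,0],0]
    - [-1,[0.15,-0.46,0],0]

```text
time_s: 12.05
eef_pos: [0.507, 0.1798, 0.1877]
ee_rot: [1.0, -0.01, -0.0, -0.0]
ft_force: [-0.1, 0.3, -1.4]
opening: 0.0116
```

Emit:
apply_moves:
  deltas:
    - [-1,[0.01,-0.04,0],0]
    - [-1,[0.02,-0.07,0],0]
    - [-1,[0.02,-0.08,0],0]
    - [-1,[0.02,-0.08,0],0]
    - [-1,[0.02,-0.08,0],0]

```text
time_s: 12.47
eef_pos: [0.5088, 0.1866, 0.1878]
ee_rot: [1.0, -0.01, -0.0, 0.0]
ft_force: [0.4, 0.3, -1.5]
opening: 0.0116
```

```bash
python3 - <<'E'
from h import *
b=cap('top','top9.png');a=cap('scene');s=get_state();print(s['eef_pos'],s['ft_force'],s['ee_rot'],s['opening'])
np.savez('top9.npz',P=world(b),im=b['image']);np.savez('scene9.npz',P=world(a),im=a['image'])
A=cv2.resize(a['image'][150:450,130:430],(400,400),interpolation=3);B=cv2.resize(b['image'][180:380,90:290],(400,400),interpolation=3)
cv2.imwrite('pics/c6.png',np.hstack([A,B]))
E
```

```text
[0.508789   0.18653352 0.18778113] [-0.51251208  0.26221346 -1.14635054] [ 9.99946934e-01 -1.03018729e-02 -2.83488489e-05  2.63142879e-05] 0.0118118556264942
```

View pics/c6.png

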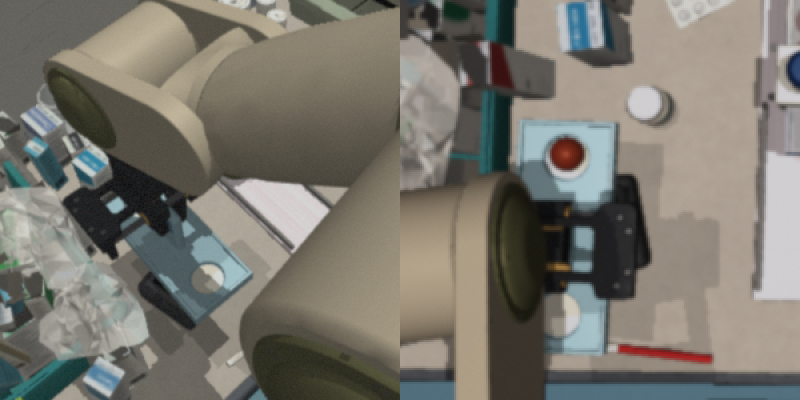

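The pill is still in the pocket at right crop (567,153), with the tray over the reader. I check tray height, level and centre from depth, and let it settle.

Emit:
apply_moves:
  deltas:
    - [-1,[0,0,0],0]
    - [-1,[0,0,0],0]
    - [-1,[0,0,0],0]
    - [-1,[0,0,0],0]
    - [-1,[0,0,0],0]

```text
time_s: 12.98
eef_pos: [0.5088, 0.1868, 0.1877]
ee_rot: [1.0, -0.01, -0.0, -0.0]
ft_force: [-1.3, -0.1, -0.9]
opening: 0.0113
```

```bash
python3 - <<'E'
from h import *
for n in('top','scene'):
    c=cap(n);P=world(c);h=cv2.cvtColor(c['image'],cv2.COLOR_BGR2HSV)
    m=(h[...,0]>80)&(h[...,0]<115)&(h[...,1]>40)&(abs(P[...,0]-.509)<.12)&(abs(P[...,1]-.187)<.06)&(P[...,2]>.14)&(P[...,2]<.166)
    q=P[m];A=np.c_[q[:,:2]-[.509,.187],np.ones(len(q))]
    k=np.linalg.lstsq(A,q[:,2],rcond=None)[0]
    print(n,len(q),'slope',k[:2].round(3),'deck z',k[2].round(4),'x',np.percentile(q[:,0],[.5,99.5]).round(3),'y',np.percentile(q[:,1],[.5,99.5]).round(3))
s=get_state();print(s['time_s'],s['eef_pos'],np.abs(s['joint_velocities']).max(),s['ft_force'])
E
```

```text
top 2116 slope [-0.    -0.001] deck z 0.1528 x [0.413 0.607] y [0.144 0.224]
scene 3448 slope [ 0.    -0.005] deck z 0.1544 x [0.407 0.599] y [0.148 0.231]
13.0833 [0.50885203 0.18681176 0.18777084] 0.0027276909343281848 [-0.29901491 -0.21967675 -2.64585737]
```

```bash
python3 -c "
from bench import *
print(sign_off())"
```

```text
the job is handed in; nothing more can be done
None
```

The job is done and handed in at about 13 s of robot time. The arm ended still, holding the tray over the reader with the pill in its pocket.

- **Plunger:** I pressed it once to its stop, where the wrist force reached about 17 N, and held it there for about 0.9 s. It sprang back up, and pictures showed a single pill in the pocket under the spout.
- **Carry:** I gripped the handle (11.8 mm opening) and drew the tray about 100 mm straight out, 2.5 mm off the dock. I then lifted it and moved it slowly to the reader.
- **Last checks:** The tray's slope was at most 0.005 in both cameras. Its underside came out at about 0.141–0.142 m, which is about 10 cm above the window. Its centre was within about 6 mm of the measured window centre, and the two cameras differ from each other by a similar amount. The last picture, taken about 0.6 s before hand-in, showed the pill in its pocket.

**Not seen directly:** The arm hid the knob during the press, so I placed the fingers from the measured position and confirmed the stop by the rise in force. I did not re-measure the other bench items at the end; the moves kept clear of them, and I saw no contact forces except the press.

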